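# Roll a spindle into the vee cradle and clamp it

## Task

Roll the steel spindle with light pushes, never lifting it, from the loading ledge towards the clamp until it drops into the vee of the cradle, and take your hand off so that it centres itself there. Then swing the clamp arm over onto it and press its handle down slowly until the rubber foot bears on the spindle with about 10 newtons (never as much as 20), and let go. Leave the other things on the bench alone.

Things in the scene. Friction and masses are not known exactly. Their poses are not given: they have to be found in the camera images.
- spindle: steel spindle lying on the cradle's flat loading ledge, free to roll: body 32 mm diameter, 130 mm long, with 20 mm diameter journals 18 mm long at both ends, 0.4 to 0.85 kg. Origin: its centre, on its axis, 16 mm above the ledge; its y is its long axis, within 0.05 rad of the vee's. Pushes on it must stay under 15 N; a few newtons, level at axis height from behind, roll it.
- vee_seat (a point): where the seated spindle's centre lies in the fixed cradle (blue base 215 x 125 mm), 52.6 mm above the bench. Cradle axes: x from the loading ledge to the clamp hinge, within 0.3 rad of world x; y along the 90 degree vee; z up. Past the ledge's end the spindle falls 8 mm into the vee by itself; its rear side is then at x = -16 mm. The far flank (to x = +33 mm, 10 mm above) stops it.
- ledge (a point): middle of the flat top of the aluminium loading ledge, 45 mm above the bench, same axes; 60.5 mm before and 7.6 mm below the seat point (x, z). The ledge is 79 mm along x and 100 mm along y; the vee's near edge is at x = +45.5 mm. A brass ridge 2.5 mm high at x = -33.5 mm keeps the spindle from rolling off the rear. The base plate ends 62 mm behind this point.
- clamp_arm (a joint): angle of the clamp arm about its hinge line, which is parallel to the vee, 65 mm beyond and 32.4 mm above the seat point: 0 = level over the vee, handle on the loading side; positive = raised; starts upright, 1.5 to 1.75; stops at -0.2 and 1.85. The hinge is stiff and stays where left, also against the foot: 6 to 7 N at the handle, square to the arm, keep it moving in air.
- clamp_handle (a point): middle of the red barrel handle at the arm's free end: a cylinder along the cradle's y, 20 mm diameter, 34 mm long, 150 mm from the hinge line; can be pinched across its flat ends (it then turns between the fingers) or pushed with a finger. The arm's bar, 14 mm wide and 10 mm thick, runs from its middle to the hinge.
- clamp_bar: dark steel bar of the clamp arm, with handle and foot; origin on the hinge line. The sprung rubber foot (20 mm) hangs 65 mm from the hinge. Its screw was left anyhow: it meets the seated spindle at an arm angle between -0.09 and +0.09. It yields 1 mm per 5 N. Pressing on the handle, 6 to 7 N move the arm until the foot touches; then each newton at the foot adds 0.43 N (10.5 N down for 10 N). A bare fingertip also drags sideways.
- tape_roll: blue tape roll, 64 mm across, 19 mm high, a bystander; origin under its middle
- key_fob: black car key fob, 69 mm long, a bystander
- tin_box: open blue tin 128 x 194 x 34 mm, a bystander; origin under its middle
- tape_black: black tape roll, 60 mm across, 18 mm high, a bystander; origin under its middle
- pliers: pliers with blue and yellow handles, 144 mm long, lying flat, a bystander

How it is judged:
By the outcome, as a careful person would: the job done as asked, in the order asked, and still so for the second after the job is handed in, with the robot touching nothing.
It also fails if it takes over 69 s, if anything falls off the work surface, if the arm or the gripper's body presses on something with over 40 N, if the wrist force passes 120 N, or if a joint passes its speed limit or range.

## Robot

A 7-joint arm with a two-finger parallel gripper is mounted at the origin on a cart in front of the work surface, level with it; the furniture and walls round the work are solid. World frame = base frame: x ahead of the robot, y to its left, z up, the work surface at z = 0. Lengths are in m, angles in rad, forces in N, time in s.
With the tool pointing down it reaches from about 0.4 to 0.85 m from the base axis. Payload 10.4 kg.
Tool frame: the origin (TCP) lies between the finger pads; the fingertips stand 22 mm ahead of it and the grasp point (between the pads) lies 3 mm ahead of it; z points along the fingers, y is the line along which they close (so a half turn about z gives the same grasp; the last joint's range is limited). The gripper opens to 85 mm and grips with 20 to 120 N. Pads are 22 mm wide; open, the fingers measure 114 mm over their backs; the gripper's body (76 mm by 85 mm) begins 54 mm behind the grasp point. The pads swing forward as they close: fully open they stand 13 mm farther back than shut.
Start: joints at [-1.353, 0.332, -0.065, 1.46, 0.022, 1.35, -0.088], TCP at [0.149, 0.607, 0.253] pointing down, gripper open.
Joint ranges: [-2.6, 2.6], [-0.5, 2.12], [-1.47, 1.34], [0.16, 2.42], [-1.27, 4.41], [0.06, 2.06], [-2.6, 2.6]. Speed limits (rad/s): [2.22, 2.22, 2.79, 2.79, 3.14, 3.14, 3.14].

## Interface

Orientations are given as a unit quaternion [x, y, z, w].
In Python, from workcell import manip, camera, ticket, boxes_of, outline_of gives the robot as it stands.
- The arm moves only by the tool carry_out, never from a script. Its argument "deltas" is a list of rows, each a list of 5 numbers: the shift along the tool's x, y, z as a fraction of full scale, then the turn about the tool's z as a fraction of full scale, then the opening, from -1 (shut) to 1 (fully open), so that 0 is half open. In form: [[tx, ty, tz, spin, gripper], ...]. A call has 1 to 20 rows; each row is the pose to reach, as a shift and turn from the pose commanded when the call began, along the tool's axes at that moment; what a row does not reach only later rows make up. Full scale, the value 1, is 150 mm for a shift and 30 degrees for a turn. A row lasts 1/8 s, in which the tool goes at most 62.5 mm and 10.7 degrees, less where a joint would pass 70% of its speed; a pose out of reach is approached as far as the arm can. A call with a number of a shift or a turn outside -1 to 1 is refused whole. A call with a gripper value outside its range is refused whole. The fingers move at their own pace and stop on an object; "force" is the grip in N (left out, the last holds). Time passes only in rows, so rows that repeat a pose let the fingers close. It gives the time, the measured TCP pose, the force, the opening and the grip force at its end, in the units of the state.
- manip.get_obs(): the state, without advancing time (a new reading comes with each control period).
- camera(name): name is "scene" or "side" or "wrist"; returns a dict with "img" (420x560x3 uint8, red, green, blue), "depth" (420x560 float32, m along the optical axis (not along the pixel's ray), 0 where there is no reading), "vertical_fov" (degrees; the focal length in pixels is half the picture's height over the tangent of half this angle, whatever the lens; pixels are square), "cx", "cy" (the principal point, pixels), "R" (3x3) and "t" (3): a world point X has camera coordinates R X + t. Camera axes: x right, y down, z forward; pixel columns grow to the right and rows downward; lengths in m; the calibration is good to about 2 mm. A picture is of the moment at which its call begins.
- ticket.hand_in(): hands the job in; it is judged then, once.
Trained networks look in a picture, given as the dict that the camera call returned (one of the last four; its "shot" number tells which), for a name from the list of things; names that differ only in an ending like _2 or _b are one class to them, and where a whole thing is asked for, a point or a joint stands for the part that bears it (a point fixed in the world has none). Each returns a list of dicts, best first, with "conf" (0 to 1); they miss things now and then, are a little off and sometimes report something else, mostly with a low value. They report only what shows in the picture. A call takes as long as a camera call.
- boxes_of(query, picture): "position" ([x, y, z] in m, in world coordinates, good to about 4 mm: the middle of the surface that is visible of it).
- outline_of(query, picture): "region" (420x560 bool, what is visible of it).
The state is a dict: "clock": time; "joint_pos": joint angles; "joint_velocities": joint speeds; "tau": joint torques, N m; "position": TCP position; "ee_rot": TCP orientation; "ft_force": force on the tool from outside, world axes, zero at the start; "torque": the same for the moment, N m; "grip_width": opening from 0.0 (shut) to 1.0 (fully open); "grasp_force": force on a finger pad.
Only numpy, scipy, OpenCV 4.12 (cv2) and the standard library are available. Lean on these libraries where they do the work, as an engineer would, in place of code of your own. Each camera call takes 0.05 s, during which the arm holds its last target. There are 200 camera calls.

## Working session

There is one attempt and no reset: what is moved stays moved. The work goes in short steps, Python scripts to look and compute and a tool call to move; the robot and the scene stay as the last step left them, time stands still between calls to the robot, and variables do not carry over. Pictures are saved under pics/ and viewed, at most 10 in all, crops included, and the job is handed in when it is done.

Besides the shell and the picture viewer there is one more tool, called after "Emit:" as name(argument=value, ...), one argument or row to a line, values as JSON. carry_out: Moves the arm, as the interface text tells. Its arguments: {"type":"object","properties":{"deltas":{"type":"array","items":{"type":"array","items":{"type":"number"}}},"force":{"type":"number"}},"required":["deltas"]}

```bash
mkdir -p pics; ls
cat > h.py <<'E'
import numpy as np, cv2
from scipy.spatial.transform import Rotation as Ro
from workcell import manip, camera, ticket, boxes_of, outline_of
def cloud(c):
    d=c["depth"]; h,w=d.shape; f=h/2/np.tan(np.radians(c["vertical_fov"])/2)
    u,v=np.meshgrid(np.arange(w),np.arange(h))
    P=np.stack([(u-c["cx"])*d/f,(v-c["cy"])*d/f,d],-1)
    return (P-np.array(c["t"]))@np.array(c["R"])
def save(c,n): cv2.imwrite("pics/"+n,cv2.cvtColor(c["img"],cv2.COLOR_RGB2BGR))
def st():
    o=manip.get_obs(); print({k:np.round(o[k],3).tolist() for k in ["clock","joint_pos","position","ee_rot","ft_force","grip_width","grasp_force"]})
E
python3 - <<'E'
from h import *
st()
ims=[]
for n in ["scene","side"]:
    c=camera(n); ims.append(c["img"])
    save(c,n+"0.png")
    for q in ["spindle","clamp_handle","clamp_bar","tape_roll","key_fob","tin_box","tape_black","pliers"]:
        b=boxes_of(q,c); print(n,q,[(np.round(x["position"],3).tolist(),round(x["conf"],2)) for x in b[:2]])
E
```

```text
pics
{'clock': 0.0, 'joint_pos': [-1.353, 0.333, -0.065, 1.461, 0.022, 1.35, -0.088], 'position': [0.149, 0.607, 0.253], 'ee_rot': [0.12, 0.993, -0.001, -0.0], 'ft_force': [0.85, 0.011, -0.509], 'grip_width': 0.998, 'grasp_force': 0.0}
scene spindle [([0.491, -0.192, 0.07], 0.66)]
scene clamp_handle [([0.617, -0.168, 0.176], 0.82), ([0.562, -0.456, 0.015], 0.71)]
scene clamp_bar [([0.616, -0.164, 0.179], 0.53)]
scene tape_roll [([0.56, -0.454, 0.017], 0.64), ([0.614, -0.165, 0.178], 0.44)]
scene key_fob [([0.591, -0.53, 0.011], 0.77), ([0.46, -0.495, 0.01], 0.41)]
scene tin_box [([0.456, 0.247, 0.005], 0.59)]
scene tape_black [([0.644, -0.376, 0.017], 0.75)]
scene pliers [([0.46, -0.494, 0.011], 0.72)]
side spindle [([0.494, -0.2, 0.068], 0.88)]
side clamp_handle [([0.613, -0.169, 0.171], 0.7)]
side clamp_bar [([0.615, -0.169, 0.177], 0.73)]
side tape_roll [([0.558, -0.459, 0.022], 0.98), ([0.461, -0.496, 0.017], 0.36)]
side key_fob [([0.59, -0.53, 0.01], 0.67), ([0.456, 0.251, 0.007], 0.61)]
side tin_box [([0.456, 0.25, 0.007], 0.62)]
side tape_black [([0.646, -0.37, 0.019], 0.59)]
side pliers [([0.462, -0.493, 0.014], 0.6)]
```

View pics/scene0.png

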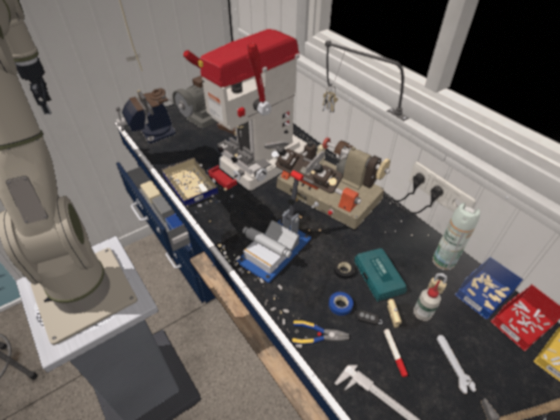

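View pics/side0.png

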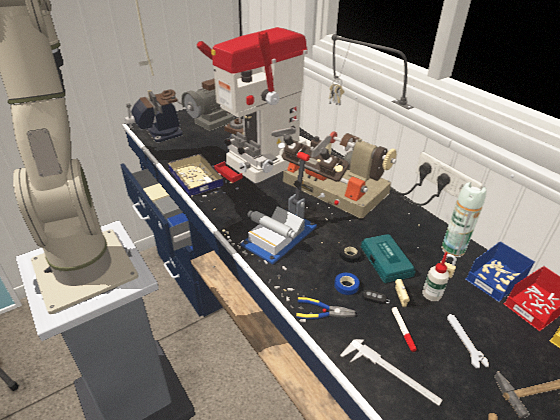

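The pictures show the cradle at about (270,235) in both, with the spindle on the ledge at (270,222) in "side", the clamp arm upright with its red handle at (303,157), the lathe behind and the drill press to the left. Now the cradle axes from the clouds.

Run:
```python
from h import *
allP=[]
for n in ["side","scene"]:
    c=camera(n); P=cloud(c); hsv=cv2.cvtColor(c["img"],cv2.COLOR_RGB2HSV)
    ok=(c["depth"]>0)&(P[...,0]>.35)&(P[...,0]<.75)&(P[...,1]>-.32)&(P[...,1]<-.05)
    blue=ok&(hsv[...,0]>100)&(hsv[...,0]<125)&(hsv[...,1]>120)&(P[...,2]<.03)
    b=P[blue]; r=cv2.minAreaRect((b[:,:2]*1000).astype(np.float32)); print(n,"blue",len(b),r, np.percentile(b[:,2],[5,50,95]))
    print(cv2.boxPoints(r))
    o=outline_of("spindle",c)
    m=o[0]["region"]&(c["depth"]>0); p=P[m]; p=p[(p[:,2]>.045)&(p[:,2]<.085)]
    mu=np.median(p,0); U,S,V=np.linalg.svd(p-mu,full_matrices=False); print("sp",len(p),o[0]["conf"],mu,V[0], np.ptp((p-mu)@V[0]),p[:,2].max())
    led=ok&(hsv[...,1]<60)&(abs(P[...,2]-.045)<.003)
    q=P[led];r=cv2.minAreaRect((q[:,:2]*1000).astype(np.float32));print("ledge",len(q),r,q.mean(0))
    red=ok&((hsv[...,0]<8)|(hsv[...,0]>172))&(hsv[...,1]>120)&(P[...,2]>.06); q=P[red]; print("red",len(q),np.median(q,0),q.min(0),q.max(0))
    o=outline_of("clamp_bar",c); q=P[o[0]["region"]&(c["depth"]>0)]
    for z in np.arange(.03,.26,.02):
        s=q[(q[:,2]>=z)&(q[:,2]<z+.02)]
        if len(s): print("bar",round(z,2),len(s),np.median(s,0).round(3))
    np.save(n+"P.npy",P)
```

```text
side blue 605 ((509.90966796875, -186.72836303710938), (276.8598327636719, 265.047607421875), 0.22168581187725067) [-0.02404399  0.01130174  0.01472789]
[[ 370.96802   -54.741154]
 [ 371.99353  -319.78677 ]
 [ 648.8513   -318.71558 ]
 [ 647.8258    -53.669952]]Traceback (most recent call last):
  File "<stdin>", line 10, in <module>
IndexError: list index out of range
```

Run:
```python
from h import *
Q=[]
for n in ["side","scene"]:
    c=camera(n); P=cloud(c); Q.append(P[c["depth"]>0])
    hsv=cv2.cvtColor(c["img"],cv2.COLOR_RGB2HSV)
    ok=(c["depth"]>0)&(P[...,0]>.38)&(P[...,0]<.68)&(P[...,1]>-.30)&(P[...,1]<-.08)
    led=ok&(abs(P[...,2]-.045)<.004); q=P[led]
    r=cv2.minAreaRect((q[:,:2]*1000).astype(np.float32));print(n,"ledge",len(q),r,q.mean(0))
    blue=ok&(hsv[...,0]>100)&(hsv[...,0]<125)&(hsv[...,1]>120)&(P[...,2]<.025)&(P[...,2]>.005)
    k=cv2.connectedComponentsWithStats(blue.astype(np.uint8)); i=1+np.argmax(k[2][1:,4]); b=P[k[1]==i]
    r=cv2.minAreaRect((b[:,:2]*1000).astype(np.float32)); print("blue",len(b),r,b[:,2].mean())
    cyl=ok&(P[...,2]>.068)&(P[...,2]<.08)&(P[...,0]<.55); p=P[cyl]; 
    r=cv2.minAreaRect((p[:,:2]*1000).astype(np.float32)); print("cyl",len(p),r,p.mean(0),p[:,2].max())
Q=np.vstack(Q)
print("max z, rows y .5..-.4, cols x .1...9")
for y in np.arange(.55,-.45,-.1):
    print(round(y,2),[ (lambda s: int(100*s.max()) if len(s) else -1)(Q[(abs(Q[:,0]-x)<.05)&(abs(Q[:,1]-y)<.05)&(Q[:,2]<.7),2]) for x in np.arange(.2,1.0,.1)])
```

```text
side ledge 580 ((534.3024291992188, -192.45956420898438), (183.17791748046875, 105.69380950927734), 15.915131568908691) [ 0.49720271 -0.20437651  0.04512802]
blue 533 ((529.85595703125, -193.30319213867188), (218.51904296875, 125.45962524414062), 16.15234375) 0.011511639782032169
cyl 332 ((496.9660339355469, -192.83343505859375), (30.783044815063477, 163.33688354492188), 20.813020706176758) [ 0.49790647 -0.19693144  0.07367551] 0.07940960231583309
scene ledge 592 ((531.7760009765625, -188.9464874267578), (182.06625366210938, 100.72042846679688), 17.408132553100586) [ 0.49225897 -0.20366671  0.04457601]
blue 508 ((529.4902954101562, -194.75775146484375), (218.14622497558594, 119.29593658447266), 15.30030632019043) 0.010852970326091756
cyl 344 ((499.05145263671875, -189.45120239257812), (31.33307456970215, 165.23471069335938), 16.9652042388916) [ 0.4977032  -0.19541884  0.07335984] 0.07984490425530456
max z, rows y .5..-.4, cols x .1...9
0.55 [59, -13, 17, 17, 17, 18, 6, 0]
0.45 [62, -13, 0, 0, 0, 3, 5, -1]
0.35 [64, -13, 3, 3, 0, 0, -1, -1]
0.25 [-75, -13, 3, 46, 46, 46, 46, 7]
0.15 [0, -74, 3, 45, 46, 46, 46, 45]
0.05 [0, -74, 0, 0, 51, 51, 14, 48]
-0.05 [0, -74, 0, 0, 0, 25, 15, 48]
-0.15 [0, -74, 5, 8, 24, 26, 18, 48]
-0.25 [-74, -74, 4, 8, 6, 0, 11, 18]
-0.35 [-75, -75, 0, 0, 2, 3, 3, 0]
```

Run:
```python
from h import *
Q=[]
for n in ["side","scene"]:
    c=camera(n); P=cloud(c); Q.append(P[c["depth"]>0])
Q=np.vstack(Q)
for y in np.arange(.6,-.1,-.05):
    s=Q[(abs(Q[:,1]-y)<.025)&(Q[:,0]>.25)]
    print(round(y,2),[round(float(np.percentile(t[:,0],1)),2) if len(t)>3 else None for t in [s[(s[:,2]>a)&(s[:,2]<a+.1)] for a in (.1,.2,.3,.4,.5,.6)]])
```

```text
0.6 [0.36, None, 1.01, 1.02, None, None]
0.55 [0.4, None, 1.01, 1.01, None, None]
0.5 [0.61, None, 1.02, 1.02, None, None]
0.45 [None, None, 1.01, 1.01, None, None]
0.4 [None, None, 1.01, 1.02, None, None]
0.35 [1.01, 1.01, 1.0, 1.0, 1.0, None]
0.3 [1.02, 0.97, 0.97, 1.0, 1.0, None]
0.25 [0.61, 0.97, 0.97, 0.53, 1.02, None]
0.2 [0.57, 0.55, 0.55, 0.54, None, None]
0.15 [0.59, 0.56, 0.55, 0.55, None, None]
0.1 [0.58, 0.56, 0.56, 0.56, 0.64, None]
0.05 [0.63, 0.87, 0.67, 0.64, 0.64, None]
-0.0 [0.68, 0.64, 0.86, 0.87, None, None]
-0.05 [0.72, 0.68, 0.97, 0.89, None, None]
```

Emit:
carry_out(
  deltas=[
    [-0.33, -0.22, -0.33, 0, 0],
    [-0.66, -0.44, -0.33, 0, 0],
    [-0.98, -0.65, -0.33, 0, 0],
    [-0.98, -0.65, -0.33, 0, 0],
  ],
)

```text
clock: 1.7
position: [0.273, 0.4737, 0.3038]
ee_rot: [0.124, 0.992, 0.0, 0.001]
ft_force: [-0.3, 1.0, 0.3]
grip_width: 0.5
grasp_force: 0.0
```

Emit:
carry_out(
  deltas=[
    [-0.28, -0.22, 0, 0, 0],
    [-0.56, -0.44, 0, 0, 0],
    [-0.85, -0.66, 0, 0, 0],
    [-0.85, -0.66, 0, 0, 0],
  ],
)

```text
clock: 2.2
position: [0.3715, 0.3475, 0.3032]
ee_rot: [0.123, 0.992, 0.0, 0.001]
ft_force: [-0.9, 0.8, -0.3]
grip_width: 0.503
grasp_force: 0.0
```

Emit:
carry_out(
  deltas=[
    [-0.18, -0.3, 0, 0, 0],
    [-0.36, -0.6, 0, 0, 0],
    [-0.56, -0.89, 0, 0, 0],
    [-0.56, -0.89, 0, 0, 0],
  ],
)

```text
clock: 2.7
position: [0.4196, 0.1985, 0.3033]
ee_rot: [0.123, 0.992, 0.0, 0.0]
ft_force: [0.0, 0.3, 0.1]
grip_width: 0.499
grasp_force: 0.0
```

Emit:
carry_out(
  deltas=[
    [-0.1, -0.32, 0, 0, 0],
    [-0.2, -0.64, 0, 0, 0],
    [-0.3, -0.95, 0, 0, 0],
    [-0.3, -0.95, 0, 0, 0],
  ],
)

```text
clock: 3.2
position: [0.4285, 0.0503, 0.3032]
ee_rot: [0.122, 0.993, 0.0, 0.0]
ft_force: [0.3, 1.2, 0.0]
grip_width: 0.502
grasp_force: 0.0
```

Emit:
carry_out(
  deltas=[
    [-0.08, -0.32, 0, 0, 0],
    [-0.16, -0.64, 0, 0, 0],
    [-0.24, -0.97, 0, 0, 0],
    [-0.24, -0.97, 0, 0, 0],
  ],
)

```text
clock: 3.7
position: [0.4288, -0.0993, 0.3032]
ee_rot: [0.122, 0.993, 0.0, 0.0]
ft_force: [0.1, -0.4, -0.0]
grip_width: 0.501
grasp_force: 0.0
```

Emit:
carry_out(
  deltas=[
    [-0.07, -0.2, 0, -0.33, 0],
    [-0.14, -0.4, 0, -0.67, 0],
    [-0.22, -0.63, 0, -1, 0],
    [-0.22, -0.63, 0, -1, 0],
    [-0.22, -0.63, 0, -1, 0],
  ],
)

```text
clock: 4.32
position: [0.439, -0.1952, 0.3026]
ee_rot: [-0.142, 0.99, 0.0, -0.0]
ft_force: [-0.4, -0.5, -0.9]
grip_width: 0.496
grasp_force: 0.0
```

Run:
```python
from h import *
st(); c=camera("wrist"); save(c,"w1.png"); P=cloud(c); np.save("w1.npy",P)
hsv=cv2.cvtColor(c["img"],cv2.COLOR_RGB2HSV)
for q in ["spindle","clamp_handle"]:
    b=boxes_of(q,c); print(q,[(np.round(x["position"],3).tolist(),round(x["conf"],2)) for x in b[:2]])
ok=(c["depth"]>0)&(P[...,0]>.38)&(P[...,0]<.68)&(P[...,1]>-.32)&(P[...,1]<-.06)
for nm,m in [("blue",ok&(hsv[...,0]>100)&(hsv[...,0]<125)&(hsv[...,1]>120)&(P[...,2]<.025)&(P[...,2]>.005)),("cyl",ok&(P[...,2]>.07)&(P[...,2]<.08)&(P[...,0]<.55)),("ledge",ok&(abs(P[...,2]-.045)<.002)&(P[...,0]<.53))]:
    k=cv2.connectedComponentsWithStats(m.astype(np.uint8)); i=1+np.argmax(k[2][1:,4]); b=P[k[1]==i]
    print(nm,len(b),cv2.minAreaRect((b[:,:2]*1000).astype(np.float32)),b.mean(0),b[:,2].max())
```

```text
{'clock': 4.325, 'joint_pos': [-0.583, -0.082, 0.876, 1.788, 0.063, 1.407, 2.136], 'position': [0.439, -0.195, 0.303], 'ee_rot': [-0.142, 0.99, 0.0, -0.0], 'ft_force': [-0.432, -0.514, -0.92], 'grip_width': 0.496, 'grasp_force': 0.0}
spindle [([0.496, -0.188, 0.077], 0.74)]
clamp_handle [([0.599, -0.167, 0.125], 0.83), ([0.458, -0.485, 0.011], 0.38)]
blue 1968 ((461.4968566894531, -206.35362243652344), (81.06432342529297, 125.30728912353516), 17.77054786682129) [ 0.44129648 -0.20958071  0.01151907] 0.017315943496237097
cyl 2199 ((497.4061584472656, -186.22023010253906), (26.766897201538086, 164.4384002685547), 18.988985061645508) [ 0.49633783 -0.18647483  0.07436648] 0.07860912583004873
ledge 2682 ((467.3690185546875, -204.3372344970703), (48.089115142822266, 101.19557189941406), 18.631092071533203) [ 0.46830542 -0.20491717  0.04485473] 0.046995852388068554
```

View pics/w1.png

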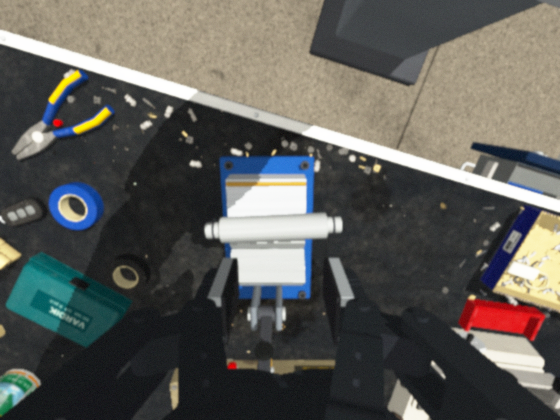

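Run:
```python
from h import *
P=np.load("w1.npy")
# cradle edges: fit ledge top region; use rows in rotated frame for yaw guesses
m=(abs(P[...,2]-.045)<.002)&(P[...,0]<.55)&(P[...,0]>.38)&(P[...,1]>-.3)&(P[...,1]<-.08); b=P[m]
# high points of spindle: fit axis line in xy by PCA with body z top
s=P[(P[...,2]>.068)&(P[...,2]<.082)&(P[...,0]>.4)&(P[...,0]<.56)&(P[...,1]>-.3)&(P[...,1]<-.08)]
for yaw in (15.5,16.5,17.5):
    a=np.radians(yaw); u=np.array([np.cos(a),np.sin(a)]); v=np.array([-u[1],u[0]])
    seat0=np.array([.544,-.190])
    rel=(P[...,:2]-seat0); X=rel@u; Y=rel@v
    print(yaw)
    mb=m
    yb=Y[m]; xb=X[m]; 
    for lo in (-.1,-.09,-.08): 
        w=(xb>lo)&(xb<lo+.01); print("ledge y-range",lo,np.percentile(yb[w],[1,99]).round(4))
    for ylo in (-.04,0,.03):
        w=(yb>ylo)&(yb<ylo+.01); print("ledge x min",ylo,np.percentile(xb[w],1).round(4))
    sp=(P[...,2]>.06)&(abs(X+.05)<.06)&(abs(Y)<.1)
    for ylo in (-.05,-.02,.02,.05):
        w=sp&(Y>ylo)&(Y<ylo+.01); xs=X[w];zs=P[...,2][w]; A=np.c_[2*xs,2*zs,np.ones(len(xs))]; k=np.linalg.lstsq(A,xs**2+zs**2,rcond=None)[0]; print("sp circle",ylo,len(xs),k[:2].round(4),np.sqrt(k[2]+k[0]**2+k[1]**2).round(4))
    # face z profile along x beyond
for x in np.arange(-.13,.12,.01):
    w=(abs(X-x)<.005)&(abs(Y)<.045)&(P[...,2]>-.01); print(round(x,2),np.percentile(P[...,2][w],[5,50,95]).round(3) if w.sum()>5 else None,end=" ")
```

```text
15.5
ledge y-range -0.1 [-0.0424  0.055 ]
ledge y-range -0.09 [-0.0427  0.0551]
ledge y-range -0.08 [-0.042   0.0556]
ledge x min -0.04 -0.0991
ledge x min 0 -0.0998
ledge x min 0.03 -0.1004
sp circle -0.05 176 [-0.0398  0.0615] 0.0151
sp circle -0.02 2205 [-0.0408  0.2117] 0.1391
sp circle 0.02 209 [-0.044   0.0615] 0.015
sp circle 0.05 481 [0.0077 0.2138] 0.1521
16.5
ledge y-range -0.1 [-0.0407  0.0566]
ledge y-range -0.09 [-0.0413  0.0567]
ledge y-range -0.08 [-0.0407  0.0568]
ledge x min -0.04 -0.0997
ledge x min 0 -0.0997
ledge x min 0.03 -0.0997
sp circle -0.05 175 [-0.041   0.0627] 0.0138
sp circle -0.02 2464 [-0.031   0.2146] 0.1425
sp circle 0.02 197 [-0.0435  0.0616] 0.015
sp circle 0.05 482 [-0.0446  0.1975] 0.1248
17.5
ledge y-range -0.1 [-0.039   0.0582]
ledge y-range -0.09 [-0.0397  0.0582]
ledge y-range -0.08 [-0.0393  0.0583]
ledge x min -0.04 -0.1003
ledge x min 0 -0.0996
ledge x min 0.03 -0.0991
sp circle -0.05 168 [-0.0421  0.064 ] 0.0126
sp circle -0.02 3029 [-0.0428  0.2158] 0.1408
sp circle 0.02 209 [-0.043   0.0615] 0.015
sp circle 0.05 596 [-0.0178  0.2088] 0.1387
-0.13 [-0.002 -0.     0.005] -0.12 [0.012 0.363 0.375] -0.11 [0.294 0.356 0.368] -0.1 [0.012 0.337 0.357] -0.09 [0.044 0.338 0.351] -0.08 [0.044 0.045 0.046] -0.07 [0.043 0.045 0.046] -0.06 [0.044 0.046 0.069] -0.05 [0.045 0.074 0.077] -0.04 [0.075 0.076 0.077] -0.03 [0.068 0.073 0.075] -0.02 [0.042 0.044 0.045] -0.01 [0.035 0.039 0.044] -0.0 [0.022 0.032 0.035] 0.01 [0.035 0.04  0.045] 0.02 [0.045 0.05  0.055] 0.03 [0.055 0.059 0.062] 0.04 [0.051 0.056 0.06 ] 0.05 [0.048 0.08  0.098] 0.06 [0.083 0.101 0.159] 0.07 [0.011 0.098 0.165] 0.08 [0.011 0.012 0.098] 0.09 [0.011 0.011 0.013] 0.1 [-0.002 -0.     0.001] 0.11 [-0.001 -0.     0.001]
```

The wrist view shows the cradle (blue base 222–313 × 157–300) with the spindle across the ledge at (270,228), the brass ridge at (266,183), the vee's far block at (275,265) and the clamp arm running toward the camera. Measured ledge edges match the given sizes, so yaw is 16.5° and the seat is at about (0.542,-0.182).

Emit:
carry_out(
  deltas=[
    [-0.04, -0.05, 0.35, 0, 0],
    [-0.06, -0.05, 0.7, 0, 0],
    [-0.06, -0.05, 1, 0, 0],
    [-0.06, -0.05, 1, 0, 0],
  ],
)

```text
clock: 4.97
position: [0.447, -0.2011, 0.1506]
ee_rot: [-0.141, 0.99, 0.001, -0.003]
ft_force: [0.2, -0.2, 1.1]
grip_width: 0.5
grasp_force: 0.0
```

Emit:
carry_out(
  deltas=[
    [-0.03, 0, 0.15, 0, 0],
    [-0.07, 0, 0.35, 0, 0],
    [-0.07, 0, 0.53, 0, 0],
    [-0.07, 0, 0.53, 0, 0],
  ],
)

```text
clock: 5.48
position: [0.4591, -0.1988, 0.0738]
ee_rot: [-0.141, 0.99, 0.0, -0.0]
ft_force: [-0.3, -0.4, 1.0]
grip_width: 0.5
grasp_force: 0.0
```

```bash
cat >> h.py <<'E'
a_=np.radians(16.5); U=np.array([np.cos(a_),np.sin(a_)]); V=np.array([-U[1],U[0]]); SEAT=np.array([.5417,-.1823])
def cr(p): p=np.asarray(p); r=p[...,:2]-SEAT; return np.concatenate([(r@U)[...,None],(r@V)[...,None],p[...,2:3]],-1)
E
python3 - <<'E'
from h import *
st(); print(cr(manip.get_obs()["position"]))
c=camera("wrist"); save(c,"w2.png"); d=camera("side"); P=cr(cloud(d)); 
cv2.imwrite("pics/s2.png",cv2.resize(cv2.cvtColor(d["img"],cv2.COLOR_RGB2BGR)[120:300,180:380],(800,720))[:600])
E
```

```text
{'clock': 5.475, 'joint_pos': [-0.437, 0.336, 0.867, 2.014, -0.319, 0.932, 2.45], 'position': [0.459, -0.199, 0.074], 'ee_rot': [-0.141, 0.99, 0.0, -0.0], 'ft_force': [-0.328, -0.418, 0.996], 'grip_width': 0.5, 'grasp_force': 0.0}
[-0.08389993  0.00763898  0.07384448]
```

View pics/w2.png

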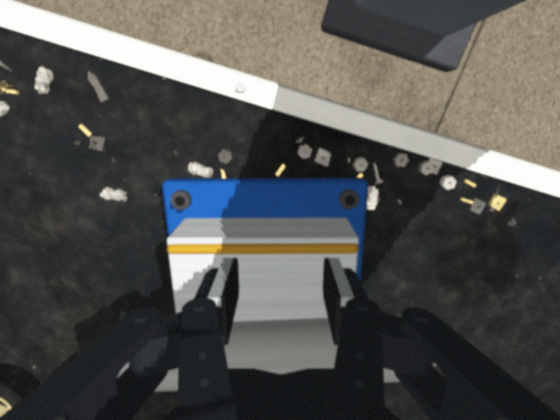

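The fingers (220,300) and (340,300) straddle the ledge middle, between the ridge (row 248) and the spindle (rows 320–370). Pushing gently.

Emit:
carry_out(
  deltas=[
    [-0.04, 0, 0, 0, 0],
    [-0.067, 0, 0, 0, 0],
    [-0.08, 0, 0, 0, 0],
    [-0.093, 0, 0, 0, 0],
    [-0.107, 0, 0, 0, 0],
    [-0.12, 0, 0, 0, 0],
    [-0.133, 0, 0, 0, 0],
    [-0.147, 0, 0, 0, 0],
    [-0.16, 0, 0, 0, 0],
    [-0.173, 0, 0, 0, 0],
  ],
)

```text
clock: 6.82
position: [0.4838, -0.1921, 0.0733]
ee_rot: [-0.141, 0.99, 0.0, 0.0]
ft_force: [-1.0, -0.3, 0.4]
grip_width: 0.503
grasp_force: 0.4
```

```bash
cat > sp.py <<'E'
from h import *
st(); print("tcp",cr(manip.get_obs()["position"]))
for n in ["side","scene","wrist"]:
    c=camera(n); P=cr(cloud(c)); m=(c["depth"]>0)&(abs(P[...,1])<.1)&(abs(P[...,0]+.03)<.05)&(P[...,2]>.035)&(P[...,2]<.09)
    o=outline_of("spindle",c)
    if o:
        q=P[m&o[0]["region"]]
        print(n,o[0]["conf"],len(q),np.percentile(q,[3,50,97],axis=0).round(4).tolist(), "top x",np.median(q[q[:,2]>np.percentile(q[:,2],85)],0).round(4))
E
python3 sp.py
```

```text
{'clock': 6.825, 'joint_pos': [-0.43, 0.384, 0.845, 1.963, -0.353, 0.947, 2.443], 'position': [0.484, -0.192, 0.073], 'ee_rot': [-0.141, 0.99, 0.0, 0.0], 'ft_force': [-1.014, -0.315, 0.411], 'grip_width': 0.503, 'grasp_force': 0.442}
tcp [-0.05825684  0.00702213  0.07326913]
side 0.64 209 [[-0.045, -0.0774, 0.056], [-0.0362, -0.0499, 0.0686], [-0.0202, 0.0733, 0.0782]] top x [-0.0284 -0.0463  0.0771]
scene 0.47 180 [[-0.0451, -0.0763, 0.0478], [-0.0342, -0.0508, 0.0682], [-0.0142, 0.0216, 0.077]] top x [-0.0277 -0.0456  0.0759]
wrist 0.77 7915 [[-0.047, -0.0167, 0.0555], [-0.0397, 0.0112, 0.0723], [-0.022, 0.0865, 0.0768]] top x [-0.0297  0.0079  0.0765]
```

Emit:
carry_out(
  deltas=[
    [-0.013, 0, 0, 0, 0],
    [-0.027, 0, 0, 0, 0],
    [-0.04, 0, 0, 0, 0],
    [-0.053, 0, 0, 0, 0],
    [-0.067, 0, 0, 0, 0],
    [-0.08, 0, 0, 0, 0],
    [-0.093, 0, 0, 0, 0],
    [-0.107, 0, 0, 0, 0],
    [-0.12, 0, 0, 0, 0],
    [-0.125, 0, 0, 0, 0],
  ],
)

```text
clock: 8.38
position: [0.502, -0.1868, 0.0733]
ee_rot: [-0.141, 0.99, 0.0, 0.0]
ft_force: [1.3, 0.8, -1.0]
grip_width: 0.498
grasp_force: 0.0
```

```bash
python3 sp.py
```

```text
{'clock': 8.375, 'joint_pos': [-0.424, 0.417, 0.829, 1.925, -0.373, 0.96, 2.435], 'position': [0.502, -0.187, 0.073], 'ee_rot': [-0.141, 0.99, 0.0, 0.0], 'ft_force': [1.314, 0.806, -0.996], 'grip_width': 0.498, 'grasp_force': 0.0}
tcp [-0.03937362  0.00695092  0.07328788]
side 0.64 248 [[-0.0161, -0.0768, 0.0452], [-0.0088, -0.0427, 0.061], [0.0077, 0.039, 0.0697]] top x [-0.0032 -0.0381  0.0687]
scene 0.54 160 [[-0.0164, -0.0748, 0.0484], [-0.0087, -0.0477, 0.061], [0.0048, 0.0361, 0.0693]] top x [-0.0023 -0.0416  0.0683]
wrist 0.89 6511 [[-0.016, -0.0168, 0.0467], [-0.0098, 0.0087, 0.0646], [0.0056, 0.0345, 0.0685]] top x [-0.0007  0.0081  0.0682]
```

Seated (axis at x≈0, top at 68.5 mm). Retreat and measure the handle.

Emit:
carry_out(
  deltas=[
    [0.07, 0, 0, 0, 0],
    [0.14, 0, -0.05, 0, 0],
    [0.18, 0, -0.4, 0, 0.5],
    [0.18, 0, -0.8, 0, 1],
    [0.18, 0, -1, 0, 1],
    [0.18, 0, -1, 0, 1],
  ],
)

```text
clock: 9.43
position: [0.4762, -0.1952, 0.2255]
ee_rot: [-0.141, 0.99, 0.0, 0.002]
ft_force: [-0.9, 0.2, -0.4]
grip_width: 1.001
grasp_force: 0.0
```

Emit:
carry_out(
  deltas=[
    [0, 0, -0.4, 0, 1],
    [0, 0, -0.8, 0, 1],
    [0, 0, -0.8, 0, 1],
  ],
)

```text
clock: 9.8
position: [0.4765, -0.1955, 0.3461]
ee_rot: [-0.141, 0.99, -0.0, 0.002]
ft_force: [-0.6, -1.0, -0.9]
grip_width: 0.999
grasp_force: 0.0
```

Run:
```python
from h import *
st(); print("tcp",cr(manip.get_obs()["position"]))
for n in ["side","scene","wrist"]:
    c=camera(n); P=cr(cloud(c)); hsv=cv2.cvtColor(c["img"],cv2.COLOR_RGB2HSV)
    near=(c["depth"]>0)&(abs(P[...,0]-.07)<.08)&(abs(P[...,1])<.08)
    red=near&((hsv[...,0]<8)|(hsv[...,0]>172))&(hsv[...,1]>110)&(P[...,2]>.2)&(P[...,2]<.27); q=P[red]
    if len(q): print(n,"red",len(q),np.percentile(q,[3,50,97],axis=0).round(4).tolist())
    b=near&~red&(abs(P[...,1])<.012)&(P[...,0]>.03)
    for z in np.arange(.08,.24,.02):
        s=P[b&(P[...,2]>z)&(P[...,2]<z+.02)]
        if len(s): print(round(z,2),len(s),np.median(s,0).round(3).tolist(),end=" ")
    s=P[(c["depth"]>0)&(abs(P[...,1])<.1)&(P[...,2]>.17)&(P[...,0]>.1)&(P[...,0]<.25)]
    if len(s): print("\nobst",len(s),s.min(0).round(3),s.max(0).round(3));
```

```text
{'clock': 9.8, 'joint_pos': [-0.638, 0.025, 0.975, 1.638, -0.023, 1.485, 2.192], 'position': [0.476, -0.195, 0.346], 'ee_rot': [-0.141, 0.99, -0.0, 0.002], 'ft_force': [-0.633, -1.039, -0.904], 'grip_width': 0.999, 'grasp_force': 0.0}
tcp [-0.06625631  0.00590219  0.34610653]
side red 81 [[0.0774, -0.0222, 0.2278], [0.0821, -0.007, 0.2389], [0.0917, 0.0101, 0.2441]]
0.08 58 [0.058, 0.004, 0.092] 0.1 31 [0.066, -0.007, 0.108] 0.12 24 [0.069, -0.006, 0.13] 0.14 39 [0.063, -0.006, 0.155] 0.16 29 [0.075, -0.006, 0.17] 0.18 30 [0.078, -0.007, 0.191] 0.2 50 [0.083, -0.006, 0.213] 0.22 28 [0.138, -0.008, 0.228] 
obst 334 [ 0.132 -0.04   0.17 ] [0.235 0.1   0.264]
scene red 87 [[0.0773, -0.0198, 0.2254], [0.0823, -0.0072, 0.2397], [0.0943, 0.011, 0.2435]]
0.08 51 [0.058, 0.004, 0.093] 0.1 26 [0.065, -0.006, 0.111] 0.12 23 [0.068, -0.008, 0.128] 0.14 45 [0.064, -0.007, 0.152] 0.16 34 [0.074, -0.005, 0.168] 0.18 31 [0.077, -0.005, 0.19] 0.2 47 [0.082, -0.006, 0.212] 0.22 33 [0.138, -0.006, 0.228] 
obst 300 [ 0.132 -0.037  0.17 ] [0.232 0.1   0.262]
wrist red 309 [[0.0773, -0.0145, 0.2252], [0.0786, 0.0028, 0.2343], [0.0812, 0.0157, 0.2384]]
0.08 237 [0.059, 0.001, 0.092] 0.1 114 [0.064, -0.0, 0.11] 0.12 61 [0.066, 0.0, 0.125] 0.14 257 [0.061, -0.0, 0.155] 0.16 195 [0.073, -0.0, 0.169] 0.18 211 [0.076, 0.0, 0.191] 0.2 241 [0.079, -0.0, 0.211] 0.22 67 [0.081, -0.0, 0.223]
```

Emit:
carry_out(
  deltas=[
    [-0.33, -0.02, 0, 0, 1],
    [-0.67, -0.045, 0.1, 0, 1],
    [-1, -0.045, 0.13, 0, 1],
    [-1, -0.045, 0.13, 0, 1],
    [-1, -0.045, 0.13, 0, 1],
  ],
)

```text
clock: 10.58
position: [0.6208, -0.16, 0.3221]
ee_rot: [-0.14, 0.99, -0.0, -0.002]
ft_force: [-0.8, 0.2, 0.6]
grip_width: 1.002
grasp_force: 0.0
```

Run:
```python
from h import *
st(); print("tcp",cr(manip.get_obs()["position"]))
c=camera("wrist"); save(c,"w3.png"); P=cr(cloud(c)); hsv=cv2.cvtColor(c["img"],cv2.COLOR_RGB2HSV)
red=(c["depth"]>0)&((hsv[...,0]<8)|(hsv[...,0]>172))&(hsv[...,1]>110)&(P[...,2]>.2)&(P[...,2]<.27)&(abs(P[...,0]-.08)<.05)&(abs(P[...,1])<.05); q=P[red]
if len(q): print("red",len(q),np.percentile(q,[3,50,97],axis=0).round(4).tolist())
```

```text
{'clock': 10.575, 'joint_pos': [-0.47, 0.466, 0.952, 1.34, -0.373, 1.524, 2.299], 'position': [0.621, -0.16, 0.322], 'ee_rot': [-0.14, 0.99, -0.0, -0.002], 'ft_force': [-0.823, 0.202, 0.627], 'grip_width': 1.002, 'grasp_force': 0.0}
tcp [ 0.08217803 -0.00108653  0.32213811]
red 1349 [[0.0782, -0.0157, 0.2317], [0.0844, 0.0001, 0.241], [0.0955, 0.0155, 0.2434]]
```

View pics/w3.png

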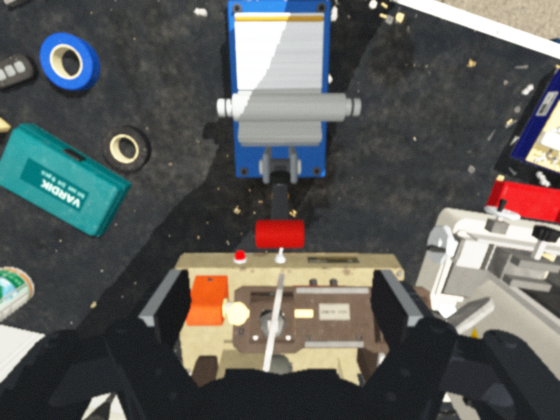

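The view shows the spindle lying in the vee (288,106) and the red handle (279,234) centred between the open fingers (165 and 395). Going down and pinching.

Emit:
carry_out(
  deltas=[
    [-0.03, 0.01, 0.2, 0, 1],
    [-0.035, 0.01, 0.4, 0, 1],
    [-0.035, 0.01, 0.57, 0, 1],
    [-0.035, 0.01, 0.57, 0, 1],
    [-0.035, 0.01, 0.57, 0, 0],
  ],
  force=20,
)

```text
clock: 11.25
position: [0.6263, -0.1567, 0.2399]
ee_rot: [-0.141, 0.99, 0.0, 0.001]
ft_force: [-0.2, 0.6, -0.2]
grip_width: 0.816
grasp_force: 0.0
```

Emit:
carry_out(
  deltas=[
    [0, 0, 0, 0, -0.1],
    [0, 0, 0, 0, -0.3],
    [0, 0, 0, 0, -0.5],
    [0, 0, 0, 0, -0.5],
    [0, 0, 0, 0, -0.5],
    [0, 0, 0, 0, -0.5],
  ],
  force=20,
)

```text
clock: 12.0
position: [0.6271, -0.1586, 0.2399]
ee_rot: [-0.14, 0.99, -0.002, 0.002]
ft_force: [2.8, -7.1, 3.0]
grip_width: 0.397
grasp_force: 27.6
```

Run:
```python
from h import *
st(); print("tcp",cr(manip.get_obs()["position"]))
```

```text
{'clock': 12.0, 'joint_pos': [-0.471, 0.513, 0.922, 1.46, -0.409, 1.366, 2.322], 'position': [0.627, -0.159, 0.24], 'ee_rot': [-0.14, 0.99, -0.002, 0.002], 'ft_force': [2.774, -7.137, 2.981], 'grip_width': 0.397, 'grasp_force': 27.628}
tcp [ 0.08865327 -0.00153244  0.23991017]
```

Emit:
carry_out(
  deltas=[
    [0.03, -0.013, -0.005, 0, -0.5],
    [0.074, -0.013, -0.009, 0, -0.5],
    [0.154, -0.013, -0.012, 0, -0.5],
    [0.244, -0.013, -0.008, 0, -0.5],
    [0.333, -0.013, 0.004, 0, -0.5],
    [0.421, -0.013, 0.024, 0, -0.5],
    [0.506, -0.013, 0.052, 0, -0.5],
    [0.589, -0.013, 0.088, 0, -0.5],
    [0.668, -0.013, 0.131, 0, -0.5],
    [0.743, -0.013, 0.18, 0, -0.5],
    [0.813, -0.013, 0.237, 0, -0.5],
    [0.813, -0.013, 0.237, 0, -0.5],
  ],
  force=20,
)

```text
clock: 13.5
position: [0.5095, -0.1935, 0.2039]
ee_rot: [-0.14, 0.99, -0.0, 0.001]
ft_force: [-4.2, -3.3, 5.5]
grip_width: 0.389
grasp_force: 30.5
```

```bash
cat > hd.py <<'E'
from h import *
st(); o=manip.get_obs(); t=cr(o["position"]); print("tcp",t, "F cradle",o["ft_force"][:2]@U,o["ft_force"][:2]@V,o["ft_force"][2],"torque",np.round(o["torque"],2))
for n in ["side","scene","wrist"]:
    c=camera(n); P=cr(cloud(c)); hsv=cv2.cvtColor(c["img"],cv2.COLOR_RGB2HSV)
    red=(c["depth"]>0)&((hsv[...,0]<8)|(hsv[...,0]>172))&(hsv[...,1]>110)&(abs(P[...,0]-t[0])<.04)&(abs(P[...,1])<.05)&(abs(P[...,2]-t[2])<.04); q=P[red]
    if len(q): print(n,"red",len(q),np.percentile(q,[3,50,97],axis=0).round(4).tolist())
    if n=="wrist": save(c,"w_%05.2f.png"%o["clock"])
E
python3 hd.py
```

```text
{'clock': 13.5, 'joint_pos': [-0.581, 0.281, 1.014, 1.784, -0.254, 1.215, 2.357], 'position': [0.51, -0.194, 0.204], 'ee_rot': [-0.14, 0.99, -0.0, 0.001], 'ft_force': [-4.211, -3.322, 5.514], 'grip_width': 0.389, 'grasp_force': 30.454}
tcp [-0.03402977 -0.00160205  0.20388198] F cradle -4.981517665818336 -1.9894493668443447 5.513779975771151 torque [-0.62  0.58  0.05]
side red 58 [[-0.0379, -0.0126, 0.1973], [-0.0333, 0.0013, 0.2092], [-0.0234, 0.0139, 0.2145]]
scene red 68 [[-0.046, -0.0212, 0.1982], [-0.0349, 0.0035, 0.2101], [-0.0253, 0.0151, 0.2334]]
wrist red 3631 [[-0.0371, -0.0162, 0.2022], [-0.0323, -0.0001, 0.2111], [-0.0209, 0.0161, 0.2136]]
```

Emit:
carry_out(
  deltas=[
    [0.059, 0, 0.04, 0, -0.5],
    [0.122, 0, 0.107, 0, -0.5],
    [0.179, 0, 0.18, 0, -0.5],
    [0.229, 0, 0.257, 0, -0.5],
    [0.272, 0, 0.339, 0, -0.5],
    [0.307, 0, 0.424, 0, -0.5],
    [0.332, 0, 0.502, 0, -0.5],
    [0.342, 0, 0.537, 0, -0.5],
    [0.349, 0, 0.572, 0, -0.5],
  ],
  force=25,
)

```text
clock: 14.78
position: [0.46, -0.2081, 0.118]
ee_rot: [-0.14, 0.99, -0.001, 0.001]
ft_force: [-3.8, -2.0, 8.9]
grip_width: 0.391
grasp_force: 38.1
```

```bash
python3 hd.py
```

```text
{'clock': 14.775, 'joint_pos': [-0.537, 0.292, 0.998, 1.974, -0.287, 1.023, 2.446], 'position': [0.46, -0.208, 0.118], 'ee_rot': [-0.14, 0.99, -0.001, 0.001], 'ft_force': [-3.815, -2.03, 8.881], 'grip_width': 0.391, 'grasp_force': 38.139}
tcp [-0.08567944 -0.00154517  0.11804721] F cradle -4.234632534398148 -0.8631551660786559 8.88138998847482 torque [-0.18  0.32  0.09]
side red 54 [[-0.0903, -0.0124, 0.1194], [-0.0858, 0.0028, 0.1292], [-0.0775, 0.0134, 0.1362]]
scene red 44 [[-0.0907, -0.0102, 0.1153], [-0.0869, 0.0068, 0.1299], [-0.0775, 0.0152, 0.1356]]
wrist red 4028 [[-0.0899, -0.0159, 0.1225], [-0.0851, -0.0, 0.1316], [-0.0739, 0.016, 0.1341]]
```

The handle has worked 6 mm up along the pads; I'll regrip so that the fingertips clear the ledge later.

Emit:
carry_out(
  deltas=[
    [0, 0, 0, 0, 0],
    [0, 0, 0, 0, 0.2],
    [0, 0, 0, 0, 0.3],
    [-0.033, 0, -0.05, 0, 0.3],
    [-0.033, 0, -0.093, 0, 0.3],
    [-0.033, 0, -0.093, 0, 0.3],
  ],
)

```text
clock: 15.68
position: [0.4647, -0.2054, 0.1315]
ee_rot: [-0.141, 0.99, -0.0, 0.001]
ft_force: [0.1, -0.5, -0.1]
grip_width: 0.647
grasp_force: 0.0
```

```bash
python3 hd.py
```

```text
{'clock': 15.675, 'joint_pos': [-0.553, 0.278, 1.007, 1.953, -0.27, 1.052, 2.426], 'position': [0.465, -0.205, 0.132], 'ee_rot': [-0.141, 0.99, -0.0, 0.001], 'ft_force': [0.065, -0.483, -0.081], 'grip_width': 0.647, 'grasp_force': 0.0}
tcp [-0.08034741 -0.00026492  0.13154382] F cradle -0.07466921698549096 -0.4819956423320664 -0.0814371985679011 torque [ 0.05 -0.02  0.04]
side red 77 [[-0.0893, -0.0205, 0.1177], [-0.0858, -0.0058, 0.131], [-0.0738, 0.0127, 0.135]]
scene red 74 [[-0.0905, -0.0199, 0.1209], [-0.084, -0.0032, 0.1306], [-0.0697, 0.0127, 0.1348]]
wrist red 3233 [[-0.0897, -0.0155, 0.1233], [-0.0845, 0.0001, 0.1318], [-0.0734, 0.0155, 0.1342]]
```

Emit:
carry_out(
  deltas=[
    [0, 0, 0, 0, 0],
    [0, 0, 0, 0, -0.3],
    [0, 0, 0, 0, -0.5],
    [0, 0, 0, 0, -0.5],
    [0, 0, 0, 0, -0.5],
    [0, 0, 0, 0, -0.5],
  ],
  force=25,
)

```text
clock: 16.58
position: [0.4645, -0.2067, 0.1311]
ee_rot: [-0.141, 0.99, -0.001, 0.0]
ft_force: [2.3, -5.7, -1.5]
grip_width: 0.392
grasp_force: 29.1
```

Emit:
carry_out(
  deltas=[
    [0.005, 0, 0.02, 0, -0.5],
    [0.011, 0, 0.05, 0, -0.5],
    [0.017, 0, 0.08, 0, -0.5],
    [0.021, 0, 0.1, 0, -0.5],
    [0.024, 0, 0.12, 0, -0.5],
    [0.027, 0, 0.14, 0, -0.5],
  ],
)

```text
clock: 17.32
position: [0.4607, -0.2079, 0.1105]
ee_rot: [-0.14, 0.99, -0.001, 0.001]
ft_force: [-2.1, -4.3, 8.3]
grip_width: 0.393
grasp_force: 31.0
```

```bash
python3 hd.py
```

```text
{'clock': 17.325, 'joint_pos': [-0.526, 0.307, 0.989, 1.979, -0.302, 1.009, 2.456], 'position': [0.461, -0.208, 0.111], 'ee_rot': [-0.14, 0.99, -0.001, 0.001], 'ft_force': [-2.072, -4.253, 8.284], 'grip_width': 0.393, 'grasp_force': 31.008}
tcp [-0.08496834 -0.00151171  0.11054666] F cradle -3.194207308391602 -3.489390662742147 8.283988425991678 torque [-0.77  0.18  0.07]
side red 59 [[-0.0941, -0.0145, 0.0997], [-0.0897, 0.0018, 0.1107], [-0.078, 0.0138, 0.1158]]
scene red 59 [[-0.0966, -0.0218, 0.1047], [-0.0889, 0.0026, 0.1118], [-0.0784, 0.0141, 0.1364]]
wrist red 3367 [[-0.0938, -0.0162, 0.1029], [-0.0887, -0.0, 0.1118], [-0.0781, 0.0162, 0.1141]]
```

Emit:
carry_out(
  deltas=[
    [0.005, 0.006, 0.007, 0, -0.5],
    [0.008, 0.012, 0.013, 0, -0.5],
    [0.009, 0.012, 0.02, 0, -0.5],
    [0.01, 0.012, 0.027, 0, -0.5],
    [0.01, 0.012, 0.033, 0, -0.5],
  ],
)

```text
clock: 18.1
position: [0.4601, -0.2079, 0.1065]
ee_rot: [-0.14, 0.99, -0.002, 0.002]
ft_force: [1.4, -9.7, 7.3]
grip_width: 0.393
grasp_force: 31.0
```

Emit:
carry_out(
  deltas=[
    [0, 0, 0.007, 0, -0.5],
    [0.001, 0, 0.013, 0, -0.5],
    [0.001, 0, 0.02, 0, -0.5],
  ],
)

```text
clock: 18.48
position: [0.4597, -0.208, 0.1034]
ee_rot: [-0.14, 0.99, -0.002, 0.002]
ft_force: [2.0, -10.1, 7.9]
grip_width: 0.392
grasp_force: 31.2
```

Emit:
carry_out(
  deltas=[
    [0, -0.012, 0.003, 0, -0.5],
    [0.001, -0.024, 0.01, 0, -0.5],
    [0.001, -0.024, 0.02, 0, -0.5],
  ],
)

```text
clock: 18.85
position: [0.4595, -0.2084, 0.0993]
ee_rot: [-0.141, 0.99, 0.0, 0.0]
ft_force: [-2.9, 1.8, 8.0]
grip_width: 0.389
grasp_force: 31.4
```

```bash
python3 hd.py
```

```text
{'clock': 18.85, 'joint_pos': [-0.507, 0.327, 0.973, 1.988, -0.324, 0.99, 2.477], 'position': [0.459, -0.208, 0.099], 'ee_rot': [-0.141, 0.99, 0.0, 0.0], 'ft_force': [-2.905, 1.843, 8.005], 'grip_width': 0.389, 'grasp_force': 31.393}
tcp [-0.08623508 -0.00166978  0.09925317] F cradle -2.2622607891743227 2.5926730940970577 8.004983445596002 torque [0.4  0.18 0.06]
side red 60 [[-0.0955, -0.0131, 0.0897], [-0.0907, 0.0002, 0.0993], [-0.0794, 0.0129, 0.1047]]
scene red 62 [[-0.0977, -0.0222, 0.0945], [-0.0903, 0.0029, 0.1005], [-0.0785, 0.0143, 0.1283]]
wrist red 3396 [[-0.0947, -0.0162, 0.092], [-0.0898, -0.0002, 0.1011], [-0.079, 0.0162, 0.1035]]
```

Emit:
carry_out(
  deltas=[
    [0, 0, 0.005, 0, -0.5],
    [0.001, 0, 0.01, 0, -0.5],
    [0.001, 0, 0.016, 0, -0.5],
  ],
)

```text
clock: 19.38
position: [0.4593, -0.2084, 0.0968]
ee_rot: [-0.141, 0.99, 0.0, 0.0]
ft_force: [-2.3, 1.5, 7.5]
grip_width: 0.389
grasp_force: 31.4
```

Emit:
carry_out(
  deltas=[
    [0, 0, 0.005, 0, -0.5],
    [0, 0, 0.01, 0, -0.5],
    [0, 0, 0.016, 0, -0.5],
  ],
)

```text
clock: 19.75
position: [0.4592, -0.2085, 0.0944]
ee_rot: [-0.141, 0.99, 0.0, 0.0]
ft_force: [-1.9, 1.4, 7.6]
grip_width: 0.393
grasp_force: 31.6
```

Emit:
carry_out(
  deltas=[
    [0, 0, 0.005, 0, -0.5],
    [0, 0, 0.01, 0, -0.5],
    [0, 0, 0.014, 0, -0.5],
  ],
)

```text
clock: 20.12
position: [0.4591, -0.2085, 0.0923]
ee_rot: [-0.141, 0.99, 0.0, 0.0]
ft_force: [-3.1, 1.9, 8.0]
grip_width: 0.395
grasp_force: 31.6
```

Emit:
carry_out(
  deltas=[
    [0, 0, 0.005, 0, -0.5],
    [0, 0, 0.01, 0, -0.5],
    [0, 0, 0.014, 0, -0.5],
  ],
)

```text
clock: 20.5
position: [0.4591, -0.2085, 0.0902]
ee_rot: [-0.141, 0.99, 0.0, 0.0]
ft_force: [-3.5, 2.5, 8.0]
grip_width: 0.393
grasp_force: 31.7
```

Emit:
carry_out(
  deltas=[
    [0, 0, 0.005, 0, -0.5],
    [0, 0, 0.01, 0, -0.5],
    [0, 0, 0.014, 0, -0.5],
  ],
)

```text
clock: 20.88
position: [0.4591, -0.2085, 0.0881]
ee_rot: [-0.141, 0.99, 0.0, 0.0]
ft_force: [-1.9, 1.6, 7.6]
grip_width: 0.393
grasp_force: 31.8
```

Emit:
carry_out(
  deltas=[
    [0, 0, 0.005, 0, -0.5],
    [0, 0, 0.01, 0, -0.5],
    [0, 0, 0.014, 0, -0.5],
  ],
)

```text
clock: 21.25
position: [0.4591, -0.2085, 0.086]
ee_rot: [-0.141, 0.99, 0.0, 0.0]
ft_force: [-3.0, 2.2, 9.4]
grip_width: 0.392
grasp_force: 32.0
```

Emit:
carry_out(
  deltas=[
    [0, 0, 0.004, 0, -0.5],
    [0, 0, 0.007, 0, -0.5],
  ],
)

```text
clock: 21.5
position: [0.4591, -0.2085, 0.085]
ee_rot: [-0.141, 0.99, 0.0, 0.0]
ft_force: [-3.5, 2.2, 11.4]
grip_width: 0.396
grasp_force: 32.1
```

```bash
python3 hd.py
```

```text
{'clock': 21.5, 'joint_pos': [-0.485, 0.351, 0.952, 1.999, -0.349, 0.963, 2.496], 'position': [0.459, -0.208, 0.085], 'ee_rot': [-0.141, 0.99, 0.0, 0.0], 'ft_force': [-3.516, 2.169, 11.425], 'grip_width': 0.396, 'grasp_force': 32.143}
tcp [-0.08661448 -0.00166665  0.08503289] F cradle -2.75532726867436 3.0778954209984404 11.424998899486699 torque [0.61 0.44 0.06]
side red 59 [[-0.0948, -0.0139, 0.0736], [-0.0903, 0.0008, 0.0865], [-0.0812, 0.0129, 0.0901]]
scene red 61 [[-0.098, -0.0218, 0.0796], [-0.0909, 0.0015, 0.0872], [-0.0802, 0.0137, 0.1113]]
wrist red 3480 [[-0.0949, -0.0162, 0.0786], [-0.0899, -0.0002, 0.0875], [-0.078, 0.0162, 0.0899]]
```

Emit:
carry_out(
  deltas=[
    [0, 0, 0, 0, -0.5],
  ],
)

```text
clock: 21.78
position: [0.4591, -0.2085, 0.085]
ee_rot: [-0.141, 0.99, 0.0, 0.0]
ft_force: [-2.3, 2.2, 8.6]
grip_width: 0.391
grasp_force: 32.0
```

Emit:
carry_out(
  deltas=[
    [0, 0, 0, 0, -0.5],
  ],
)

```text
clock: 21.9
position: [0.4591, -0.2085, 0.085]
ee_rot: [-0.141, 0.99, 0.0, 0.0]
ft_force: [-2.2, 1.6, 9.3]
grip_width: 0.391
grasp_force: 32.0
```

Emit:
carry_out(
  deltas=[
    [0, 0, 0.005, 0, -0.5],
  ],
)

```text
clock: 22.02
position: [0.4591, -0.2085, 0.0843]
ee_rot: [-0.141, 0.99, 0.0, 0.0]
ft_force: [-3.3, 2.7, 11.2]
grip_width: 0.389
grasp_force: 32.3
```

Emit:
carry_out(
  deltas=[
    [0, 0, 0, 0, -0.5],
  ],
)

```text
clock: 22.15
position: [0.4592, -0.2085, 0.0843]
ee_rot: [-0.141, 0.99, 0.0, 0.0]
ft_force: [-3.8, 1.3, 9.2]
grip_width: 0.391
grasp_force: 32.1
```

Emit:
carry_out(
  deltas=[
    [0, 0, 0.003, 0, -0.5],
  ],
)

```text
clock: 22.28
position: [0.4592, -0.2085, 0.0839]
ee_rot: [-0.141, 0.99, 0.0, 0.0]
ft_force: [-3.7, 2.3, 11.7]
grip_width: 0.392
grasp_force: 32.3
```

Emit:
carry_out(
  deltas=[
    [0, 0, 0.004, 0, -0.5],
  ],
)

```text
clock: 22.4
position: [0.4592, -0.2085, 0.0833]
ee_rot: [-0.141, 0.99, 0.0, 0.0]
ft_force: [-4.5, 2.7, 12.0]
grip_width: 0.393
grasp_force: 32.4
```

Emit:
carry_out(
  deltas=[
    [0, 0, 0, 0, -0.5],
  ],
)

```text
clock: 22.52
position: [0.4592, -0.2085, 0.0833]
ee_rot: [-0.141, 0.99, 0.0, 0.0]
ft_force: [-3.1, 2.1, 9.9]
grip_width: 0.388
grasp_force: 32.3
```

```bash
python3 hd.py
```

```text
{'clock': 22.525, 'joint_pos': [-0.482, 0.354, 0.949, 2.0, -0.352, 0.96, 2.498], 'position': [0.459, -0.209, 0.083], 'ee_rot': [-0.141, 0.99, 0.0, 0.0], 'ft_force': [-3.063, 2.13, 9.936], 'grip_width': 0.388, 'grasp_force': 32.293}
tcp [-0.08659221 -0.0016988   0.08329165] F cradle -2.332238580202193 2.912454593287452 9.93565600783337 torque [0.63 0.36 0.14]
side red 60 [[-0.0945, -0.0138, 0.067], [-0.0911, 0.0009, 0.0845], [-0.0811, 0.0133, 0.0892]]
scene red 59 [[-0.0982, -0.0222, 0.0786], [-0.091, 0.0016, 0.0859], [-0.077, 0.0142, 0.1085]]
wrist red 3466 [[-0.0949, -0.0162, 0.0772], [-0.0897, -0.0, 0.0859], [-0.078, 0.0162, 0.0883]]
```

Moving force has risen 4.2 N above the in-air 7.8 N, i.e. about 10 N at the foot, matching ~4.6 mm of travel after touch. Release and rise.

Emit:
carry_out(
  deltas=[
    [0, 0, 0, 0, -0.1],
    [0, 0, 0, 0, 0.2],
    [0, 0, 0, 0, 0.5],
    [0, 0, 0, 0, 0.5],
    [0, 0, -0.1, 0, 0.5],
    [0, 0, -0.3, 0, 0.5],
    [0, 0, -0.6, 0, 0.5],
    [0, 0, -0.9, 0, 0.5],
    [0, 0, -0.9, 0, 0.5],
  ],
)

```text
clock: 23.8
position: [0.4605, -0.2096, 0.2214]
ee_rot: [-0.141, 0.99, -0.0, 0.003]
ft_force: [0.7, 0.5, -0.9]
grip_width: 0.745
grasp_force: 0.0
```

Run:
```python
from h import *
st()
for n in ["side","scene","wrist"]:
    c=camera(n); P=cr(cloud(c)); hsv=cv2.cvtColor(c["img"],cv2.COLOR_RGB2HSV)
    q=P[(c["depth"]>0)&((hsv[...,0]<8)|(hsv[...,0]>172))&(hsv[...,1]>110)&(abs(P[...,0]+.085)<.04)&(abs(P[...,1])<.05)&(abs(P[...,2]-.08)<.04)]
    print(n,len(q),np.percentile(q,[3,50,97],axis=0).round(4).tolist())
    if n=="wrist": save(c,"w9.png")
    m=(c["depth"]>0)&(abs(P[...,0])<.03)&(abs(P[...,1])>.03)&(abs(P[...,1])<.06)&(P[...,2]>.064)&(P[...,2]<.075); s=P[m]
    if len(s): print("spindle top",np.median(s,0).round(4),np.percentile(s[:,2],90))
```

```text
{'clock': 23.8, 'joint_pos': [-0.663, 0.111, 1.082, 1.861, -0.107, 1.225, 2.306], 'position': [0.461, -0.21, 0.221], 'ee_rot': [-0.141, 0.99, -0.0, 0.003], 'ft_force': [0.665, 0.471, -0.857], 'grip_width': 0.745, 'grasp_force': 0.0}
side 80 [[-0.0944, -0.0216, 0.0715], [-0.0893, -0.0075, 0.0841], [-0.0782, 0.0115, 0.0895]]
spindle top [-0.0029 -0.0312  0.0673] 0.06973722231568233
scene 63 [[-0.0947, -0.0199, 0.0787], [-0.0885, -0.0079, 0.0853], [-0.0778, 0.0103, 0.089]]
spindle top [-0.0024 -0.0338  0.0667] 0.06943295414047303
wrist 860 [[-0.0946, -0.0157, 0.0795], [-0.0876, -0.0001, 0.0862], [-0.077, 0.0155, 0.0884]]
spindle top [-0.0027  0.0328  0.067 ] 0.0683686518718537
```

View pics/w9.png

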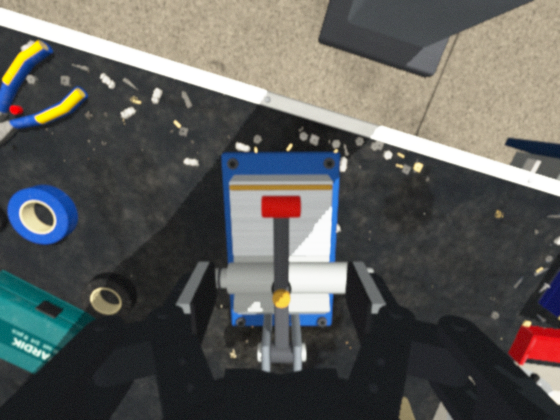

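The view shows the spindle seated in the vee (285,277) with the clamp arm level over it, the foot on its middle (282,296) and the red handle at (281,206). The handle top is still at 88.4 mm, unchanged by the release, and the gripper is clear of everything.

```bash
python3 -c "
from h import *
print(ticket.hand_in())"
```

```text
the job is handed in; nothing more can be done
None
```

I rolled the spindle into the vee with light pushes, brought the clamp arm down until its foot pressed with about 10 N (estimated from the rise in handle force), let go, and handed the job in at about 24 s; no verdict came back.

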